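# Clear the balance plate and hold its zeroing dial

## Robot

A 6-joint arm with a two-finger parallel gripper is mounted at the origin on the work surface. World frame = base frame: x ahead of the robot, y to its left, z up, the work surface at z = 0. Lengths are in mm, angles in rad, forces in N, time in s.
With the tool pointing down it reaches from about 350 to 975 mm from the base axis. Payload 7.1 kg.
Tool frame: the origin (TCP) lies between the finger pads; the fingertips stand 17 mm ahead of it and the grasp point (between the pads) lies 2 mm behind it (tip_reach is the y of the fingertips in the tool frame, in mm); y points along the fingers, x is the direction in which the jaws open and shut, and the axes are right-handed (so a half turn about y gives the same grasp; the last joint's range is limited). The gripper opens to 88 mm and grips with 3 to 60 N. Pads are 20 mm wide; open, the fingers measure 115 mm over their backs; the gripper's body (75 mm by 178 mm) begins 61 mm behind the grasp point.
Start: joints at [1.247, 0.423, 1.63, -0, 1.089, -0.019], TCP at [187.532, 596.185, 239.675] pointing down, gripper open.
Joint ranges: [-3, 3], [-0.9, 2.11], [0.09, 2.58], [-1.31, 4.45], [0.11, 2.69], [-2.54, 2.54]. Speed limits (rad/s): [2.39, 2.39, 3.01, 3.14, 3.14, 3.14].

## Interface

Orientations are given as a rotation vector (axis times angle).
In Python, from workcell import get_obs, get_image, camera_model, close_job, silhouettes, tip_of, tip_reach gives the robot as it stands. The module is installed in compiled form; this text tells all that it offers.
- The arm moves only by the tool arm_command, never from a script. Its argument "targets" is a list of rows, each a list of 4 numbers: the shift along the tool's x, y, z in mm, then the turn about the tool's y in rad. A call has 1 to 20 rows; each row shifts and turns the commanded pose from where the row before left it, along the tool's axes as they then stand; what a row does not reach is not made up. A row lasts 1/12 s, in which the tool goes at most 41.7 mm and 7.16 degrees, less where a joint would pass 70% of its speed; a pose out of reach is approached as far as the arm can. A call is refused whole if a number of a shift passes 41.7 or a number of a turn 0.125, either way. A call with a gripper value outside its range is refused whole. "gripper" is the opening in per cent of the stroke, from 0 (shut) to 100 (fully open), set as the call begins (left out, the last holds). The fingers move at their own pace and stop on an object; the grip force is fixed at half the most. Time passes only in rows, so rows that do not move let the fingers close. It gives the time, the measured TCP pose, the force and the opening at its end, in the units of the state.
- get_obs(): the state, without advancing time (a new reading comes with each control period).
- get_image(name): name is "side" or "top" or "wrist"; returns the picture (480x640x3 uint8, blue, green, red); there is no depth.
- camera_model(name): a dict with "mtx" (3x3 intrinsics, pixels), "position" and "orientation" of the camera in the world. Camera axes: x right, y up, looking along -z (the intrinsics and any distortion apply to the point x, -y, -z); pixel columns grow to the right and rows downward; lengths in mm; the calibration is good to about 2 mm. The wrist camera is an equidistant fisheye: a pixel r from the principal point sees the ray r / f radians off the axis. A picture is of the moment at which its call begins: read the wrist's pose just before it. camera_model takes no time and is no camera call; for the wrist camera it gives the pose at the moment of the call.
- close_job(): hands the job in, once; it reports no verdict.
Trained networks look in the newest picture that a camera, given by its name, has taken for a name from the list of things; names that differ only in an ending like _2 or _b are one class to them, and where a whole thing is asked for, a point or a joint stands for the part that bears it (a point fixed in the world has none). Each returns a list of dicts, best first, with "conf" (0 to 1); they miss things now and then, are a little off and sometimes report something else, mostly with a low value. They report only what shows in the picture. A call takes as long as a camera call. They do not tell look-alikes from the thing itself.
- silhouettes(camera, thing): "pixels" (480x640 bool, what is visible of it) and "at" ([column, row] in pixels, amid what is visible of it).
- tip_of(camera, thing): "at" ([column, row] in pixels: a listed point, or the origin of a listed thing).
The state is a dict: "t": time; "qpos": joint angles; "qvel": joint speeds; "joint_torque": joint torques, N m; "ee_pos": TCP position; "orientation": TCP orientation; "ft_force": force on the tool from outside, world axes, zero at the start; "moment": the same for the moment, N m; "width": finger opening in mm.
Only numpy, scipy, OpenCV 4.12 (cv2) and the standard library are available. Lean on these libraries where they do the work, as an engineer would, in place of code of your own. Each camera call takes 0.05 s, during which the arm holds its last target. There are 200 camera calls.

## Task

The tablet balance can only be zeroed with an empty plate: take the wooden scraper block and wipe all four loose tablets along the plate into the catch tray with it, without touching them with the gripper, then stand the scraper back upright on the table and let go of it. Then turn the spring-return zeroing dial clockwise by its thumb post, past the first two clicks to the third, and keep it there: finish while still holding the dial at the third click. Leave the other things on the table where they are.

Things in the scene. Friction and masses are not known exactly. Their poses are not given: they have to be found in the camera images.
- balance: portioning balance, fixed. Origin on the table under the middle of its steel plate; x along the plate towards the catch tray, z up. Plate top 40 mm above the table, 170 mm long (x -85 to +85), open at both ends; rims on its two long sides stand 14 mm above it, 130 mm apart (y -65 to +65)
- tray_in (a point): centre of the floor of the open aluminium catch tray, fixed to the balance just beyond the plate's edge: 115 x 142 mm inside (balance x 86 to 201, y -71 to +71), floor 4 mm above the table, side walls 38 mm and end wall 62 mm high
- plate_edge (a point): middle of the plate's edge over the catch tray, at plate-top height (axes as the balance's)
- scraper_mid (a point): centre of the wooden scraper block, half-way up (37 mm above its underside). It stands on the table, loose, 0.16 kg: foot 36 mm (its x) x 112 mm (its y) x 24 mm high; on it an upright handle 20 mm thick (x) x 76 mm (y), from 24 to 74 mm above the underside, to be gripped across its 20 mm. Same both ways round.
- console: low round zeroing console, fixed, 160 mm across, 55 mm high; origin on the table under its axis; carries the dial. On its rim lie white marks: a bar at the rest position, then 1, 2 and 3 pips at the three clicks
- dial_axis (a point): point on the dial's upright axis, at the top face of the black dial disc (67 mm above the table; disc 116 mm across)
- dial_post (a point): the steel thumb post on the dial: upright round pin 16 mm across, rising from 67 to 117 mm above the table, 48 mm from the dial's axis; this point is its centre half-way up (92 mm); moves with the dial
- dial (a joint): turn of the dial, rad: 0 at rest, growing clockwise seen from above; clicks (detents) at 0.4, 0.8 and 1.2 (the third), stop at 1.28. A spring always drives it back to 0, from every click: pushing it along takes 1 to 12 N at the post, holding it at the third click 5 to 8 N
- tablet0_center (a point): centre of a loose white disinfectant tablet, 30 mm across, 9 mm thick, about 16 g. Four lie flat on the plate, centres between x = -18 and +54 mm and within 47 mm of the middle line in the balance's frame, so the first 50 mm of the plate at its other end are free for setting the scraper on it
- tablet1_center (a point): centre of another such tablet
- tablet2_center (a point): centre of another such tablet
- tablet3_center (a point): centre of another such tablet
- tape: bystander, to be left alone: roll of grey tape lying flat, 68 mm across, 22 mm high; origin at its underside's centre
- jar: bystander, to be left alone: amber jar, 54 mm across, 65 mm high; origin at its underside's centre
- vial: bystander, to be left alone: small upright vial, 24 mm across, 46 mm high; origin at its underside's centre
- cup: bystander, to be left alone: paper cup, 80 mm across, 95 mm high; origin at its underside's centre
- phone: bystander, to be left alone: black phone lying flat, 74 x 150 x 10 mm; origin at its underside's centre
- spray: bystander, to be left alone: white bottle, 56 mm across, 170 mm high; origin at its underside's centre
- carton: bystander, to be left alone: white carton, 110 x 60 x 55 mm; origin at its underside's centre
There are look-alikes about, which are no part of the job. What is shaped like the part that bears scraper_mid but pink or purple is not meant.

How it is judged:
By the outcome, as a careful person would: the job done as asked, in the order asked, and still so for the second after the job is handed in, while the arm keeps its last pose, push and grip.
It also fails if it takes over 59 s, if anything falls off the work surface, if the arm or the gripper's body presses on something with over 40 N, if the wrist force passes 120 N, or if a joint passes its speed limit or range.

## Working session

There is one attempt and no reset: what is moved stays moved. The work goes in short steps, Python scripts to look and compute and a tool call to move; the robot and the scene stay as the last step left them, time stands still between calls to the robot, and variables do not carry over. Pictures are saved under pics/ and viewed, about 8 in all and at most 12, crops included, and the job is handed in when it is done.

Besides the shell and the picture viewer there is one more tool, called after "Call:" as name(argument=value, ...) on one line, values as JSON. arm_command: Moves the arm, as the interface text tells. Its arguments: {"type":"object","properties":{"targets":{"type":"array","items":{"type":"array","items":{"type":"number"}}},"gripper":{"type":"number"}},"required":["targets"]}

```bash
mkdir -p pics; cat > h.py <<'E'
import numpy as np, cv2
from scipy.spatial.transform import Rotation as R
from workcell import *
def cam(name):
    m=camera_model(name); o=np.array(m["orientation"],float)
    Rm=o if o.shape==(3,3) else R.from_rotvec(o).as_matrix() if o.size==3 else R.from_quat(o).as_matrix()
    return np.array(m["mtx"]),np.array(m["position"]),Rm,m
def ray(name,px):
    K,p,Rm,m=cam(name)
    x=(px[0]-K[0,2])/K[0,0]; y=(px[1]-K[1,2])/K[1,1]
    if name=="wrist":
        r=np.hypot(x,y); d=np.array([np.sin(r)*x/r,-np.sin(r)*y/r,-np.cos(r)]) if r>0 else np.array([0,0,-1.])
    else: d=np.array([x,-y,-1.])
    return p,Rm@d
def onz(name,px,z):
    p,d=ray(name,px); return p+d*(z-p[2])/d[2]
E
python3 - <<'E'
from h import *
for n in("top","side","wrist"):
    im=get_image(n); cv2.imwrite(f"pics/{n}0.png",im); m=camera_model(n); print(n,m)
Z=dict(balance=0,tray_in=4,plate_edge=40,scraper_mid=37,console=0,dial_axis=67,dial_post=92,tablet0_center=44.5,tape=0,jar=0,vial=0,cup=0,phone=0,spray=0,carton=0)
for t in Z:
    for n in("top","side"):
        for d in tip_of(n,t)[:5]:
            print(t,n,round(d["conf"],2),np.round(d["at"]),np.round(onz(n,d["at"],Z[t])[:2]))
o=get_obs();print(o)
E
```

```text
top {'mtx': array([[458.24175893,   0.        , 327.06894333],
       [  0.        , 458.24175893, 242.73589522],
       [  0.        ,   0.        ,   1.        ]]), 'position': array([ 424.04116656,    7.13706998, 1357.82537896]), 'orientation': array([ 0.04024322, -0.04787719, -1.55166987])}
side {'mtx': array([[561.50389652,   0.        , 326.01105956],
       [  0.        , 561.50389652, 241.1588982 ],
       [  0.        ,   0.        ,   1.        ]]), 'position': array([  280.27666464, -1001.68239064,  1175.05322003]), 'orientation': array([ 0.77062278, -0.07735763, -0.24123764])}
wrist {'mtx': array([[371.64829954,   0.        , 320.87912674],
       [  0.        , 371.64829954, 242.0774978 ],
       [  0.        ,   0.        ,   1.        ]]), 'position': array([120.41396037, 616.44677541, 383.5469819 ]), 'orientation': array([-0.22326971, -0.16263472,  1.25875741])}
balance top 0.96 [409. 238.] [ 520. -243.]
balance side 0.22 [326. 272.] [510.  -1.]
tray_in top 0.62 [416. 190.] [ 664. -260.]
tray_in side 0.76 [409. 336.] [ 656. -264.]
tray_in side 0.58 [288. 197.] [470. 3
[... 1977 characters left out ...]
e 0.71 [392. 434.] [ 534. -495.]
{'t': 1.65, 'qpos': array([ 1.24700524e+00,  4.23089398e-01,  1.62987554e+00,  1.22778657e-05,
        1.08859763e+00, -1.89693761e-02]), 'qvel': array([ 1.01600394e-06, -4.20248805e-04,  3.87180863e-03,  8.94945708e-04,
        2.11642751e-04,  1.08538397e-04]), 'joint_torque': array([-2.46563695e-04, -5.44566035e+01, -2.74044299e+01,  6.43320498e-02,
        1.67326396e-02, -5.71919531e-05]), 'ee_pos': array([187.53104273, 596.20200981, 239.69131475]), 'orientation': array([-1.33809575, -0.98178632,  0.98175592]), 'ft_force': array([ 0.52056983,  0.23917726, -0.60405277]), 'moment': array([ 0.00294728,  0.02235308, -0.05191777]), 'width': 87.88823528658908}
```

View pics/top0.png

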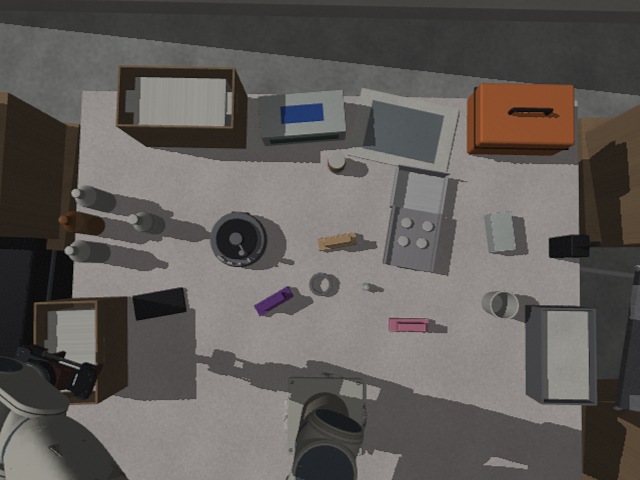

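View pics/side0.png

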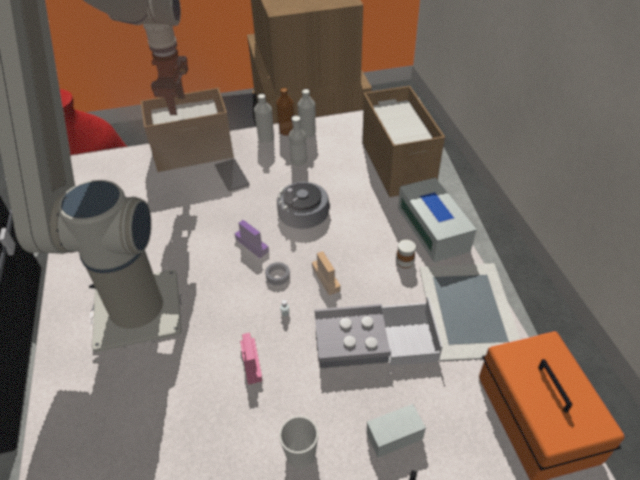

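The candidates for scraper_mid in the top image are pink (410,325), purple (273,300) and natural wood (337,241). The tan one fits "wooden", since pink and purple are excluded. I'll confirm that in a crop and measure the axes there.

```bash
python3 - <<'E'
from h import *
im=cv2.imread("pics/top0.png")
a=cv2.resize(im[210:270,310:390],None,fx=5,fy=5,interpolation=cv2.INTER_CUBIC)
b=cv2.resize(im[160:280,380:460],None,fx=5,fy=5,interpolation=cv2.INTER_CUBIC)
c=cv2.resize(im[205:275,200:280],None,fx=4,fy=4,interpolation=cv2.INTER_CUBIC)
out=np.zeros((600,800,3),np.uint8); out[:300,:400]=a; out[:600,400:800]=b; out[310:590,:320]=c
cv2.imwrite("pics/crop.png",out)
for n in("top",):
    for t,z in(("scraper_mid",50),):
        for d in silhouettes(n,t)[:3]:
            cs,_=cv2.findContours(d["pixels"].astype(np.uint8),0,1); r=cv2.minAreaRect(max(cs,key=cv2.contourArea)); bx=cv2.boxPoints(r)
            print(t,d["conf"],np.round(d["at"]),[np.round(onz(n,p,z)[:2]) for p in bx])
o=get_obs();print(o["t"],R.from_rotvec(o["orientation"]).as_matrix().round(3))
E
```

```text
scraper_mid 0.94 [333. 241.] [array([510.,  30.]), array([532., -77.]), array([495., -84.]), array([473.,  22.])]
scraper_mid 0.79 [272. 302.] [array([317., 209.]), array([374., 111.]), array([342.,  92.]), array([286., 190.])]
scraper_mid 0.78 [412. 327.] [array([ 252., -177.]), array([ 288., -178.]), array([ 286., -293.]), array([ 249., -292.])]
1.7 [[ 0.3    0.    -0.954]
 [ 0.954  0.     0.3  ]
 [ 0.    -1.    -0.   ]]
```

View pics/crop.png

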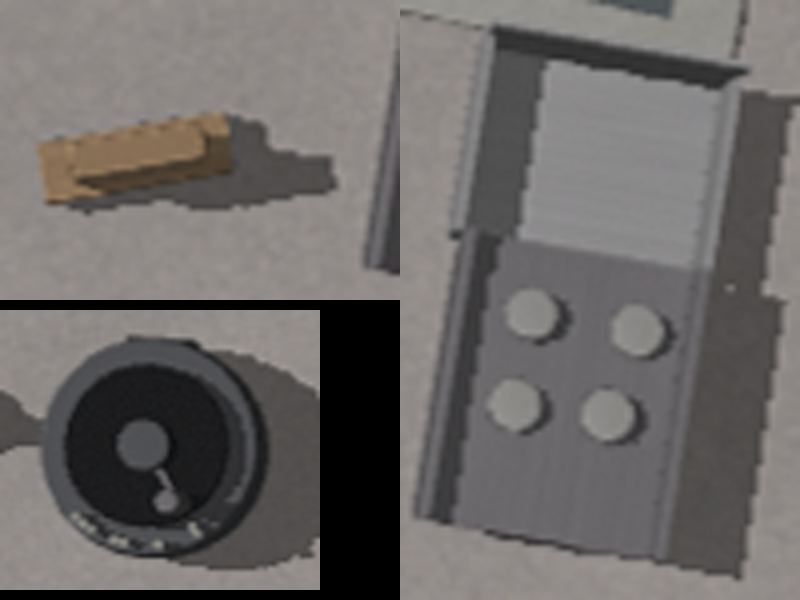

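The crop confirms the tan wooden scraper, at crop (40-230,115-200). The plate holds four tablets and the tray is at the top. The dial post sits by the bar mark, with the pips running clockwise to the left of it. Next I move above the scraper and compute the balance axes.

Call:
arm_command(targets=[[-27.9,0,-27.1,0],[-27.9,0,-27.1,0],[-27.9,0,-27.1,0],[-27.9,0,-27.1,0],[-27.9,0,-27.1,0],[-27.9,0,-27.1,0],[-27.9,0,-27.1,0],[-27.9,0,-27.1,0],[-27.9,0,-27.1,0],[-27.9,0,-27.1,0],[-27.9,0,-27.1,0],[-27.9,0,-27.1,0],[-27.9,0,-27.1,0],[-27.9,0,-27.1,0],[-27.9,0,-27.1,0],[-27.9,0,-27.1,0],[-27.9,0,-27.1,0],[-27.9,0,-27.1,0]], gripper=100)

```text
t: 3.2
ee_pos: [502.7, -31.3, 239.9]
orientation: [-1.339, -0.982, 0.981]
ft_force: [0.3, 0.6, -0.0]
width: 88.3
```

Call:
arm_command(targets=[[0,0,0,0.118],[0,0,0,0.118],[0,0,0,0.118],[0,0,0,0.118],[0,0,0,0.118],[0,0,0,0.118],[0,0,0,0.118],[0,0,0,0.118],[0,0,0,0.118],[0,0,0,0],[0,0,0,0]])

```text
t: 4.12
ee_pos: [502.2, -29.3, 239.8]
orientation: [-1.565, -0.163, 0.163]
ft_force: [0.2, -0.5, 0.4]
width: 87.6
```

```bash
cat >> h.py <<'E'
def pose():
    o=get_obs(); M=R.from_rotvec(o["orientation"]).as_matrix(); return np.array(o["ee_pos"]),M,np.degrees(np.arctan2(M[1,0],M[0,0])),o
def go(target,yaw):
    p,M,y,o=pose(); print("t",round(o["t"],2),"pos",p.round(1),"yaw",round(y,2),"F",np.round(o["ft_force"],1),"w",round(o["width"],1))
    print("tool shift",(M.T@(np.array(target)-p)).round(1),"turn(rad, after)",round(np.radians(y-yaw),4))
E
python3 - <<'E'
from h import *
f=lambda x,y:(380+(x-400)/5,160+y/5)
for nm,p,z in(("edgeL",(500,240),40),("edgeR",(710,270),40),("nearL",(455,522),40),("nearR",(665,557),40),("rimLtop",(478,235),54),("rimLbot",(425,515),54)):
    print(nm,onz("top",f(*p),z).round(1))
im=get_image("wrist"); cv2.imwrite("pics/w1.png",im)
for d in tip_of("wrist","scraper_mid")[:3]: print(d["conf"],np.round(d["at"]),onz("wrist",d["at"],37).round(1))
for d in silhouettes("wrist","scraper_mid")[:2]:
    ys,xs=np.nonzero(d["pixels"]); print(d["conf"],d["at"],xs.min(),xs.max(),ys.min(),ys.max())
for t,z in(("plate_edge",40),("tray_in",4),("balance",0)):
    for d in tip_of("wrist",t)[:2]: print(t,d["conf"],np.round(d["at"]),onz("wrist",d["at"],z).round(1))
go([502,-30,48],11.6)
E
```

```text
edgeL [ 603.  -207.9   40. ]
edgeR [ 587.9 -329.7   40. ]
nearL [ 439.4 -183.5   40. ]
nearR [ 421.5 -304.5   40. ]
rimLtop [ 603.7 -192.9   54. ]
rimLbot [ 442.9 -164.4   54. ]
0.73 [189.   5.] [329.5 157.3  37. ]
0.71 [323. 216.] [502.6 -26.2  37. ]
0.76 [197.2, 28.9] 165 227 0 68
0.74 [107.3, 300.4] 93 124 293 303
plate_edge 0.69 [359. 422.] [ 597.3 -261.4   40. ]
tray_in 0.58 [399. 412.] [ 658.  -268.4    4. ]
balance 0.63 [395. 411.] [ 653.  -270.8    0. ]
balance 0.58 [297. 381.] [ 515.6 -243.     0. ]
t 4.42 pos [502.1 -29.2 239.7] yaw 11.76 F [-0.3 -0.2 -0.2] w 87.7
tool shift [ -0.3 191.7  -0.7] turn(rad, after) 0.0027
```

View pics/w1.png

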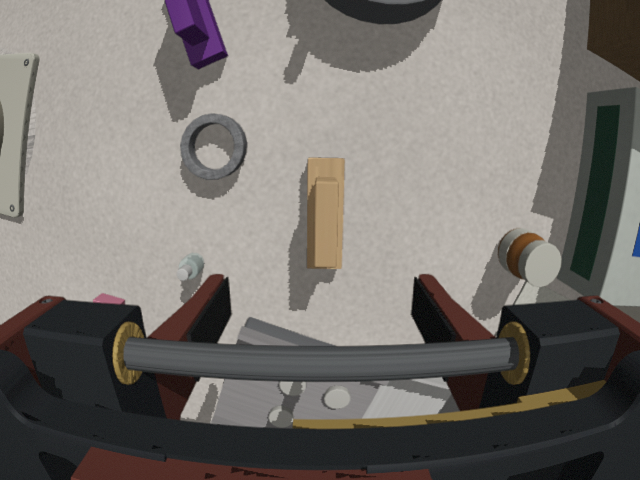

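The fingers straddle the scraper squarely, with its handle at about (327,222). I'll take one close look at the balance before gripping.

Call:
arm_command(targets=[[-5.2,0,-35.7,0.0583],[-5.2,0,-35.7,0.0583],[-5.2,0,-35.7,0.0583],[-5.2,0,-35.7,0.0583],[-5.2,0,-35.7,0.0583],[-5.2,0,-35.7,0.0583],[0,0,0,0],[0,0,0,0]])

```text
t: 5.08
ee_pos: [483.0, -245.3, 239.5]
orientation: [-1.567, 0.116, -0.116]
ft_force: [-0.3, 0.3, -1.1]
width: 88.1
```

```bash
python3 - <<'E'
from h import *
for nm,c,z in(("foot",[(308,158),(343,158),(341,268),(308,268)],24),):
    pass
im=get_image("wrist"); cv2.imwrite("pics/w2.png",im)
import pickle; pickle.dump(cam("wrist"),open("w2.pkl","wb"))
for t,z in(("plate_edge",40),("tray_in",4),("balance",0),("tablet0_center",44.5),("tablet0_center",44.5)):
    for d in tip_of("wrist",t)[:4]: print(t,round(d["conf"],2),np.round(d["at"]),onz("wrist",d["at"],z).round(1))
go([502,-30,48],11.6)
E
```

```text
plate_edge 0.62 [440. 211.] [ 598.5 -250.7   40. ]
tray_in 0.63 [477. 211.] [ 653.3 -263.1    4. ]
balance 0.8 [351. 202.] [ 515.9 -236.4    0. ]
tablet0_center 0.86 [344. 243.] [ 501.9 -267.    44.5]
tablet0_center 0.86 [344. 243.] [ 501.9 -267.1   44.5]
t 5.38 pos [ 483.9 -242.6  239.7] yaw -8.22 F [-0.3  0.9  0. ] w 87.9
tool shift [-12.5 191.7 213. ] turn(rad, after) -0.346
```

View pics/w2.png

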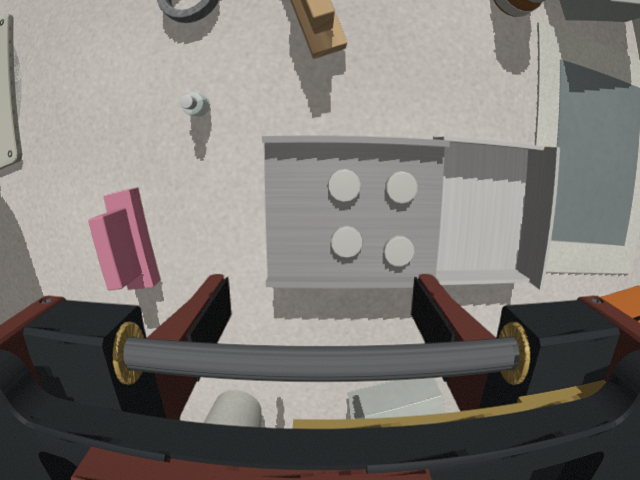

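View: plate corners near (266,155)/(268,278) and (443,158)/(437,274), rim tops at rows ~141 and ~283, and four tablets clear of the left part of the plate. Next I work out the balance pose.

```bash
python3 - <<'E'
from h import *
pts=dict(nearU=(266,158,40),nearD=(267.5,277,40),farU=(443,160,40),farD=(437.5,273,40),rimUl=(264.5,141,54),rimUr=(441,142,54),rimDl=(268,284,54),rimDr=(434,280,54),
 t1=(344,185,49),t2=(402,187,49),t3=(346,242,49),t4=(399,250,49))
W={k:onz("wrist",v[:2],v[2]) for k,v in pts.items()}
for k,v in W.items(): print(k,v.round(1))
from scipy.optimize import least_squares
yy={'near':(-85,None),'far':(85,None),'rimU':(None,1),'rimD':(None,-1)}
def loc(b,w):
    c,s=np.cos(b[2]),np.sin(b[2]);d=w[:2]-b[:2];return np.array([c*d[0]+s*d[1],-s*d[0]+c*d[1]])
def f(b):
    e=[]
    for k in("nearU","nearD"): e.append(loc(b,W[k])[0]+85)
    for k in("farU","farD"): e.append(loc(b,W[k])[0]-85)
    for k in("rimUl","rimUr"): e.append(loc(b,W[k])[1]-b[3])
    for k in("rimDl","rimDr"): e.append(loc(b,W[k])[1]+b[3])
    return e
r=least_squares(f,[515,-243,-.14,67]);b=r.x;print("balance",b[:2].round(1),np.degrees(b[2]).round(2),"rim y",b[3].round(1),"res",np.round(r.fun,1))
for k in("t1","t2","t3","t4"): print(k,loc(b,W[k]).round(1))
E
```

```text
nearU [ 441.4 -177.2   40. ]
nearD [ 422.6 -291.9   40. ]
farU [ 606.8 -200.7   40. ]
farD [ 592.8 -313.1   40. ]
rimUl [ 444.6 -161.8   54. ]
rimUr [ 602.1 -182.9   54. ]
rimDl [ 424.6 -294.3   54. ]
rimDr [ 584.8 -314.2   54. ]
t1 [ 508.8 -211.9   49. ]
t2 [ 561.7 -220.6   49. ]
t3 [ 503.7 -265.    49. ]
t4 [ 553.  -280.1   49. ]
balance [ 516.9 -238.7] -7.67 rim y 66.6 res [ 2.  -1.3 -0.9  0.2 -0.   0.  -0.8  0.8]
t1 [-11.5  25.5]
t2 [42.  23.9]
t3 [ -9.5 -27.8]
t4 [ 41.3 -36.2]
```

Call:
arm_command(targets=[[-2.1,0,35.5,0],[-2.1,0,35.5,0],[-2.1,0,35.5,0],[-2.1,0,35.5,0],[-2.1,0,35.5,0],[-2.1,0,35.5,0],[0,0,0,-0.1153],[0,0,0,-0.1153],[0,0,0,-0.1154],[0,40,0,0],[0,40,0,0],[0,0,0,0],[0,0,0,0]])

```text
t: 6.47
ee_pos: [500.5, -30.4, 158.6]
orientation: [-1.564, -0.154, 0.162]
ft_force: [0.6, 0.9, -0.2]
width: 87.9
```

```bash
python3 - <<'E'
from h import *
get_image("wrist")
for d in silhouettes("wrist","scraper_mid")[:2]: 
    cs,_=cv2.findContours(d["pixels"].astype(np.uint8),0,1); print(d["conf"],d["at"],cv2.minAreaRect(max(cs,key=cv2.contourArea)))
for d in tip_of("wrist","scraper_mid")[:2]: print(d["conf"],np.round(d["at"]),onz("wrist",d["at"],37).round(1))
go([502,-30,48],11.6)
E
```

```text
0.85 [174.2, 18.2] ((173.19866943359375, 16.041893005371094), (63.16484451293945, 53.547149658203125), 62.10273361206055)
0.72 [325.5, 231.4] ((328.362060546875, 231.84483337402344), (48.48854064941406, 144.68321228027344), 1.2453643083572388)
0.64 [324. 238.] [505.5 -29.6  37. ]
t 6.62 pos [503.5 -31.1 161.8] yaw 11.5 F [-0.8 -0.1  1.6] w 87.9
tool shift [ -1.6 113.8   1.5] turn(rad, after) -0.0018
```

Call:
arm_command(targets=[[0,38,0,0],[0,38,0,0],[0,30,0,0],[0,7.5,0,0],[0,0,0,0]])

```text
t: 7.03
ee_pos: [502.0, -31.3, 46.1]
orientation: [-1.565, -0.156, 0.158]
ft_force: [-0.0, -0.4, 0.2]
width: 87.6
```

Call:
arm_command(targets=[[0,0,0,0],[0,0,0,0],[0,0,0,0],[0,0,0,0],[0,0,0,0],[0,0,0,0]], gripper=0)

```text
t: 7.53
ee_pos: [502.4, -31.3, 46.9]
orientation: [-1.565, -0.158, 0.156]
ft_force: [-0.5, 1.2, 0.1]
width: 51.1
```

Call:
arm_command(targets=[[0,0,0,0],[0,0,0,0],[0,0,0,0],[0,0,0,0],[0,0,0,0],[0,0,0,0],[0,0,0,0],[0,0,0,0]])

```text
t: 8.2
ee_pos: [502.0, -31.3, 46.1]
orientation: [-1.565, -0.157, 0.157]
ft_force: [0.1, 0.2, -0.9]
width: 19.8
```

```bash
python3 - <<'E'
from h import *
go([502,-30,127],11.6)
E
```

```text
t 8.2 pos [502.  -31.3  46.1] yaw 11.47 F [ 0.1  0.2 -0.9] w 19.8
tool shift [  0.2 -80.9   1.2] turn(rad, after) -0.0022
```

Call:
arm_command(targets=[[0,-20,0,0],[0,-30,0,0],[0,-30,0,0],[0,0,0,0.1117],[0,0,0,0.1117],[0,0,0,0.1117],[-3.5,0,-20,0],[-3.5,0,-39,0],[-3.5,0,-39,0],[-3.5,0,-39,0],[-3.5,0,-39,0],[-3.5,0,-30.3,0],[0,0,0,0],[0,0,0,0],[0,0,0,0]])

```text
t: 9.45
ee_pos: [452.9, -232.5, 125.8]
orientation: [-1.567, 0.107, -0.106]
ft_force: [0.6, 0.3, -2.5]
width: 19.9
```

```bash
python3 - <<'E'
from h import *
im=get_image("wrist"); cv2.imwrite("pics/w3.png",im)
go([453.6,-232.9,88],-7.7)
E
```

```text
t 9.5 pos [ 453.1 -232.   125.9] yaw -7.71 F [-0.2  1.3 -1.3] w 19.6
tool shift [ 0.6 37.9 -0.9] turn(rad, after) -0.0001
```

View pics/w3.png

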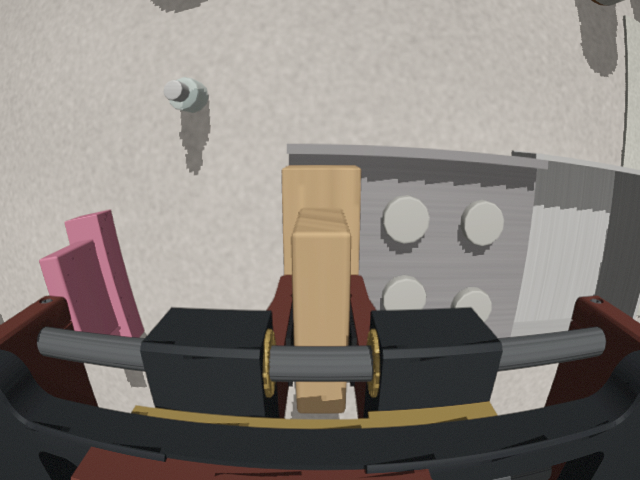

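The scraper is held upright. Its far foot edge is at row 167 (columns 283–360) and the upper rim top runs from (289,149) to (545,163). Next I compute the clearances.

```bash
python3 - <<'E'
from h import *
zb=125.9-46.1
c,s=np.cos(np.radians(-7.7)),np.sin(np.radians(-7.7))
p0=pose()[0]
for k,px,z in(("footL",(283,167),zb+24),("footR",(360,167),zb+24),("handleL",(292,234),zb+74),("handleR",(350,234),zb+74),("rimL",(290,149),54),("rimM",(400,153),54),("rimR",(512,159),54),("nearend",(291,165),40),("far",(537,185),40),("far2",(514,330),40)):
    w=onz("wrist",px,z);d=w[:2]-p0[:2];print(k,w.round(1),"rel tool x,z",round(c*d[0]+s*d[1],1),round(-s*d[0]+c*d[1],1))
E
```

```text
footL [ 443.7 -170.3  103.8] rel tool x,z -17.6 59.8
footR [ 477.9 -174.9  103.8] rel tool x,z 16.9 59.8
handleL [ 448.8 -190.   153.8] rel tool x,z -9.9 41.0
handleR [ 467.4 -192.6  153.8] rel tool x,z 8.8 41.0
rimL [ 443.8 -162.5   54. ] rel tool x,z -18.5 67.6
rimM [ 507.2 -172.8   54. ] rel tool x,z 45.6 65.9
rimR [ 581.1 -182.3   54. ] rel tool x,z 120.1 66.3
nearend [ 441.9 -172.4   40. ] rel tool x,z -19.2 57.5
far [ 608.7 -203.    40. ] rel tool x,z 150.3 49.6
far2 [ 592.4 -313.5   40. ] rel tool x,z 148.9 -62.1
```

Call:
arm_command(targets=[[1.5,0,-3.5,0],[1,15,0,0],[0,15,0,0],[0,5,0,0],[0,3,0,0],[0,0,0,0],[0,0,0,0]])

```text
t: 10.08
ee_pos: [455.8, -236.5, 88.5]
orientation: [-1.568, 0.105, -0.106]
ft_force: [-0.2, -1.2, -2.4]
width: 19.7
```

```bash
python3 - <<'E'
from h import *
go([455,-235.9,87],-7.7)
E
```

```text
t 10.08 pos [ 455.8 -236.5   88.5] yaw -7.69 F [-0.2 -1.2 -2.4] w 19.7
tool shift [-0.9  1.5  0.5] turn(rad, after) 0.0001
```

Call:
arm_command(targets=[[0,1.4,0,0],[3,0,0,0],[8,0,0,0],[10,0,0,0],[10,0,0,0],[10,0,0,0],[10,0,0,0],[10,0,0,0],[10,0,0,0],[0,0,0,0]])

```text
t: 10.92
ee_pos: [528.5, -246.8, 87.0]
orientation: [-1.569, 0.104, -0.107]
ft_force: [1.0, -0.7, -2.2]
width: 19.4
```

```bash
python3 - <<'E'
from h import *
go([527,-245.6,87],-7.7)
cv2.imwrite("pics/w4.png",get_image("wrist"))
E
```

```text
t 10.92 pos [ 528.5 -246.8   87. ] yaw -7.7 F [ 1.  -0.7 -2.2] w 19.4
tool shift [-1.6 -0.   1. ] turn(rad, after) -0.0
```

View pics/w4.png

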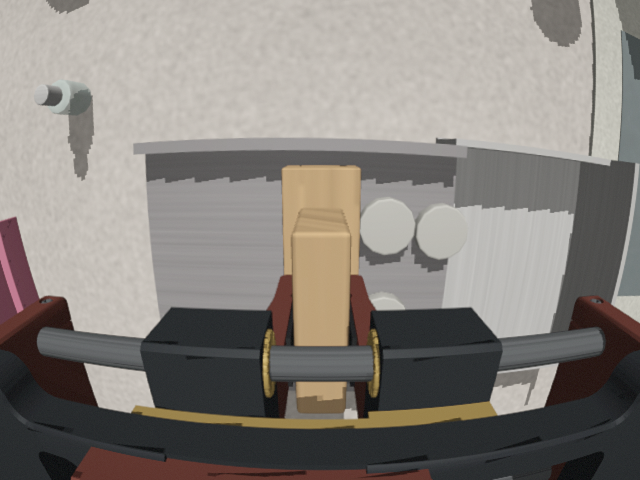

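The tablets are being pushed ahead of the foot at (388,226) and (440,232), and nothing has slipped past. I continue over the edge.

Call:
arm_command(targets=[[6,0,0,0],[8,0,0,0],[8,0,0,0],[8,0,0,0],[8,0,0,0],[8,0,0,0],[8,0,0,0],[8,0,0,0],[8,0,0,0],[6,0,0,0],[0,0,0,0],[0,0,0,0]])

```text
t: 11.97
ee_pos: [601.3, -256.4, 86.6]
orientation: [-1.568, 0.106, -0.106]
ft_force: [-0.3, 0.4, -2.0]
width: 19.9
```

Call:
arm_command(targets=[[0,-20,0,0],[0,-35,0,0],[0,-35,0,0],[-25,0,0,0],[-40,0,0,0],[-40,0,0,0],[-40,0,0,0],[0,0,0,0],[0,0,0,0]])

```text
t: 12.72
ee_pos: [454.9, -236.3, 176.8]
orientation: [-1.567, 0.108, -0.106]
ft_force: [0.8, -0.8, -2.7]
width: 19.6
```

```bash
python3 - <<'E'
from h import *
go([502,-31,126],11.6)
cv2.imwrite("pics/w5.png",get_image("wrist"))
im=get_image("top")
for n in("top",):
  for d in tip_of(n,"tablet0_center")[:6]: print(n,round(d["conf"],2),np.round(d["at"]))
a=cv2.resize(im[150:280,370:460],None,fx=4,fy=4); w=cv2.imread("pics/w5.png")
o=np.zeros((520,780,3),np.uint8); o[:,:360]=a; o[:315,360:]=cv2.resize(w,(420,315)); cv2.imwrite("pics/chk.png",o)
E
```

```text
t 12.72 pos [ 454.9 -236.3  176.8] yaw -7.8 F [ 0.8 -0.8 -2.7] w 19.6
tool shift [ 18.9  50.9 209.7] turn(rad, after) -0.3386
top 0.61 [420. 197.]
```

View pics/chk.png

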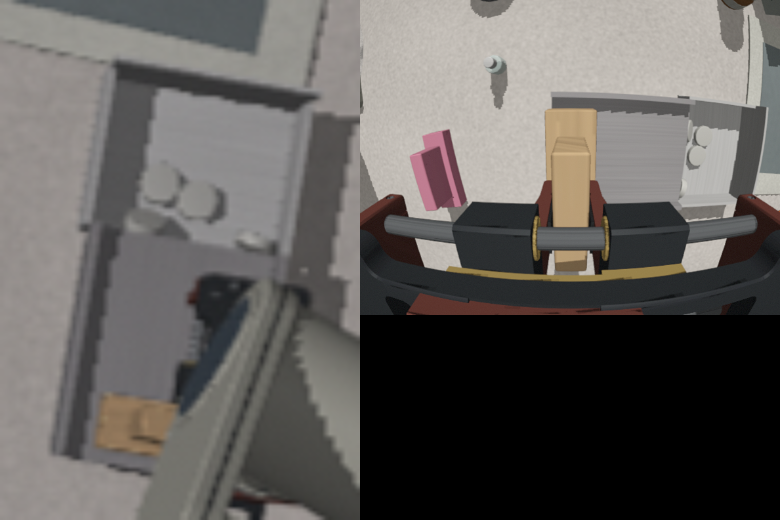

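```bash
python3 - <<'E'
from h import *
s=get_image("side"); w=cv2.imread("pics/w5.png")
a=cv2.resize(s[290:370,300:450],(600,320),interpolation=cv2.INTER_CUBIC)
b=cv2.resize(w[140:320,470:630],(304,342)[:2] and (249,280),interpolation=cv2.INTER_CUBIC)
t=cv2.resize(get_image("top")[185:225,395:445],(350,280),interpolation=cv2.INTER_CUBIC)
o=np.zeros((600,600,3),np.uint8); o[:320]=a; o[320:,:249]=b; o[320:,250:]=t
cv2.imwrite("pics/chk2.png",o)
E
```

```text
(no output)
```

View pics/chk2.png

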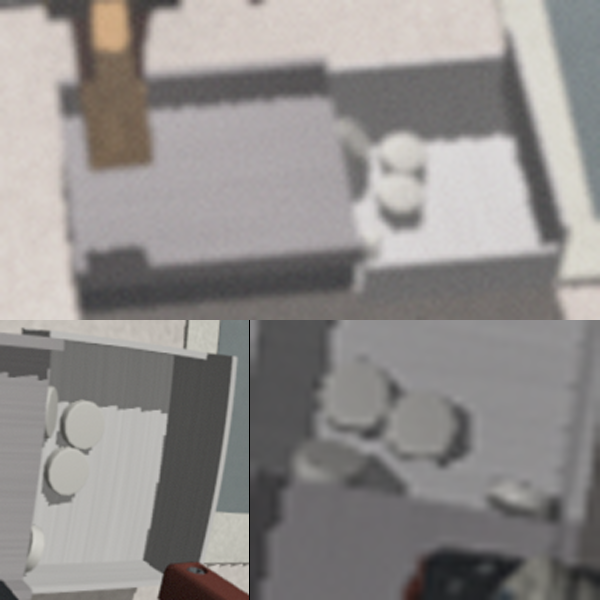

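Two tablets lie flat in the tray. The other two lean on edge inside it against the plate's end, below plate level, and the plate is empty. Next I put the scraper back.

Call:
arm_command(targets=[[3,0,20,0],[3,0,38,0],[3,0,38,0],[3,0,38,0],[3,0,38,0],[4,0,37.7,0],[0,20,0,-0.113],[0,30,0,-0.113],[0,30,0,-0.113],[0,25,0,0],[0,15,0,0],[0,5,0,0],[0,0,0,0],[0,0,0,0],[0,0,0,0]])

```text
t: 14.22
ee_pos: [505.7, -31.8, 52.8]
orientation: [-1.565, -0.162, 0.159]
ft_force: [-0.6, 0.7, -2.4]
width: 19.9
```

Call:
arm_command(targets=[[0,3,0,0],[0,2,0,0],[0,1.2,0,0],[0,0,0,0],[0,0,0,0]])

```text
t: 14.63
ee_pos: [504.9, -31.8, 46.1]
orientation: [-1.565, -0.161, 0.159]
ft_force: [-0.1, 0.3, 4.0]
width: 20.3
```

Call:
arm_command(targets=[[0,0,0,0],[0,0,0,0],[0,0,0,0],[0,0,0,0],[0,0,0,0],[0,0,0,0],[0,0,0,0],[0,0,0,0],[0,0,0,0],[0,0,0,0]], gripper=100)

```text
t: 15.47
ee_pos: [504.5, -31.7, 45.6]
orientation: [-1.565, -0.16, 0.16]
ft_force: [-0.3, -0.1, -0.0]
width: 82.7
```

Call:
arm_command(targets=[[0,-15,0,0],[0,-35,0,0],[0,-40,0,0],[0,-40,0,0],[0,-30,0,0],[0,0,0,0],[0,0,0,0]])

```text
t: 16.05
ee_pos: [505.6, -31.8, 207.4]
orientation: [-1.566, -0.164, 0.157]
ft_force: [0.6, 0.5, -0.5]
width: 87.8
```

```bash
python3 - <<'E'
from h import *
p,M,y,o=pose()
for n in("top","side"):
    get_image(n)
    for t,z in(("dial_axis",67),("dial_post",92)):
        for d in tip_of(n,t)[:2]: print(n,t,round(d["conf"],2),np.round(d["at"]),onz(n,d["at"],z).round(1))
cv2.imwrite("pics/w6.png",get_image("wrist"))
for t,z in(("scraper_mid",37),("dial_axis",67),("dial_post",92)):
    for d in tip_of("wrist",t)[:2]: print(t,round(d["conf"],2),np.round(d["at"]),onz("wrist",d["at"],z).round(1))
go([465,222,240],11.6)
E
```

```text
top dial_axis 0.86 [235. 238.] [504.1 261.3  67. ]
top dial_post 0.55 [240. 252.] [465.2 242.   92. ]
top dial_post 0.29 [415. 188.] [ 651.4 -241.5   92. ]
side dial_axis 0.77 [300. 196.] [493.2 256.5  67. ]
side dial_post 0.69 [296. 456.] [ 318.3 -529.2   92. ]
side dial_post 0.58 [289. 196.] [459.2 232.9  92. ]
t 16.55 pos [504.2 -31.7 204.9] yaw 11.7 F [-0.1 -0.1 -0.6] w 87.8
tool shift [ 13.  -35.  256.4] turn(rad, after) 0.0017
```

Call:
arm_command(targets=[[3,-35,30,0],[4,0,39,0],[4,0,39,0],[4,0,39,0],[4,0,39,0],[4,0,39,0],[4,0,39,0],[0,0,0,0],[0,0,0,0],[0,0,0,0]])

```text
t: 17.38
ee_pos: [477.4, 229.1, 236.8]
orientation: [-1.565, -0.16, 0.162]
ft_force: [0.1, -0.2, 0.2]
width: 88.2
```

```bash
python3 - <<'E'
from h import *
cv2.imwrite("pics/w7.png",get_image("wrist"))
for t,z in(("dial_axis",67),("dial_post",92)):
    for d in tip_of("wrist",t)[:2]: print(t,round(d["conf"],2),np.round(d["at"]),onz("wrist",d["at"],z).round(1))
for d in tip_of("top","scraper_mid")[:3]: print(round(d["conf"],2),np.round(d["at"]))
go([460,235,240],121)
E
```

```text
dial_axis 0.72 [360. 200.] [504.7 257.6  67. ]
dial_post 0.89 [307. 225.] [464.9 232.4  92. ]
0.79 [411. 324.]
0.74 [273. 302.]
0.46 [431. 210.]
t 17.58 pos [478.  228.  237.1] yaw 11.58 F [ 0.2  0.3 -0.1] w 87.9
tool shift [-16.2  -2.9  10.4] turn(rad, after) -1.9098
```

View pics/w7.png

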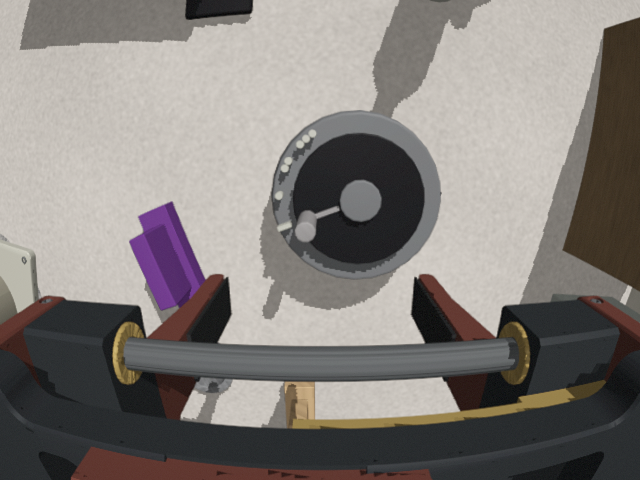

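The wrist view shows the post at (307,225), by the bar mark (283,227), and the dial axis at about (359,200). The pips run clockwise up to (306,137). The scraper stands at (299,400).

Call:
arm_command(targets=[[-12.7,0,6.7,0],[0,0,0,-0.1215],[0,0,0,-0.1215],[0,0,0,-0.1215],[0,0,0,-0.1215],[0,0,0,-0.1215],[0,0,0,-0.1215],[0,0,0,-0.1215],[0,0,0,-0.1215],[0,0,0,-0.1215],[0,0,0,-0.1215],[0,0,0,-0.1215],[0,0,0,-0.1215],[0,0,0,-0.1215],[0,0,0,-0.1215],[0,0,0,-0.1215],[0,0,0,-0.1215],[0,0,0,0],[0,0,0,0]])

```text
t: 19.17
ee_pos: [463.4, 233.0, 237.2]
orientation: [-0.881, -1.617, 1.617]
ft_force: [-0.0, -0.2, -0.9]
width: 88.0
```

```bash
python3 - <<'E'
from h import *
get_image("wrist")
for t,z in(("dial_axis",67),("dial_post",92)):
    for d in tip_of("wrist",t)[:2]: print(t,round(d["conf"],2),np.round(d["at"]),onz("wrist",d["at"],z).round(1))
go([464.2,232,93],123)
E
```

```text
dial_axis 0.89 [319. 280.] [504.8 257.4  67. ]
dial_axis 0.24 [196.  47.] [385.2  53.7  67. ]
dial_post 0.78 [320. 236.] [465.  233.1  92. ]
t 19.32 pos [463.7 233.2 237.2] yaw 122.91 F [-0.2  0.4  0.8] w 87.7
tool shift [ -1.3 144.2   0.2] turn(rad, after) -0.0016
```

Call:
arm_command(targets=[[0,30,-1,0],[0,38,0,0],[0,38,0,0],[0,28,0,0],[0,10,0,0],[0,0,0,0],[0,0,0,0]])

```text
t: 19.9
ee_pos: [465.1, 234.0, 93.6]
orientation: [-0.879, -1.62, 1.62]
ft_force: [-0.6, 0.2, 0.6]
width: 87.9
```

Call:
arm_command(targets=[[0,0,0,0],[0,0,0,0],[0,0,0,0],[0,0,0,0],[0,0,0,0],[0,0,0,0],[0,0,0,0],[0,0,0,0],[0,0,0,0],[0,0,0,0],[0,0,0,0],[0,0,0,0],[0,0,0,0],[0,0,0,0]], gripper=0)

```text
t: 21.07
ee_pos: [464.6, 234.0, 93.1]
orientation: [-0.878, -1.62, 1.62]
ft_force: [-1.2, 3.3, -0.0]
width: 15.8
```

Call:
arm_command(targets=[[4.79,0,-0.24,0.1],[4.79,0,-0.24,0.1],[4.79,0,-0.24,0.1],[4.79,0,-0.24,0.1],[0,0,0,0],[0,0,0,0]])

```text
t: 21.57
ee_pos: [458.1, 251.3, 93.1]
orientation: [-1.119, -1.341, 1.342]
ft_force: [2.4, -2.5, -2.1]
width: 15.5
```

```bash
cat >> h.py <<'E'
def dial():
    p,M,y,o=pose(); a=np.array([504.6,257.5]); v=p[:2]-a; F=M.T@np.array(o["ft_force"])
    print("t",round(o["t"],2),"r",np.hypot(*v).round(1),"phi",np.degrees(np.arctan2(v[1],v[0])).round(1),"yaw",y.round(1),"z",p[2].round(1),"F tool",F.round(1),"w",round(o["width"],1))
E
python3 -c "
from h import *
dial()"
```

```text
t 21.57 r 46.9 phi -172.5 yaw 100.4 z 93.1 F tool [-2.8  2.1 -1.9] w 15.5
```

Call:
arm_command(targets=[[4.79,0,-0.24,0.1],[4.79,0,-0.24,0.1],[4.79,0,-0.24,0.1],[4.79,0,-0.24,0.1],[0,0,0,0],[0,0,0,0]])

```text
t: 22.07
ee_pos: [458.6, 270.0, 93.1]
orientation: [-1.305, -1.048, 1.048]
ft_force: [4.1, -3.7, -1.8]
width: 15.6
```

Call:
arm_command(targets=[[4.79,0,-0.24,0.1],[4.79,0,-0.24,0.1],[4.79,0,-0.24,0.1],[3.79,0,-0.24,0.08],[0,0,0,0],[0,0,0,0]])

```text
t: 22.57
ee_pos: [465.7, 286.2, 93.1]
orientation: [-1.435, -0.76, 0.76]
ft_force: [3.8, -4.6, -0.8]
width: 15.7
```

```bash
python3 -c "
from h import *
dial()
get_image('top');get_image('wrist')
for n in('top','wrist'):
  for d in tip_of(n,'dial_post')[:2]: print(n,round(d['conf'],2),np.round(d['at']),onz(n,d['at'],92).round(1))
"
```

```text
t 22.57 r 48.3 phi 143.5 yaw 55.8 z 93.1 F tool [-1.7  0.9 -5.8] w 15.7
top 0.56 [222. 252.] [463.5 290.   92. ]
top 0.37 [407. 206.] [ 600.5 -218.8   92. ]
wrist 0.74 [321. 308.] [463.5 286.8  92. ]
wrist 0.65 [320. 370.] [490.3 268.1  92. ]
```

Call:
arm_command(targets=[[1.5,0,-0.5,0.025],[1.3,0,-0.5,0.025],[0,0,0,0],[0,0,0,0],[0,0,0,0],[0,0,0,0]])

```text
t: 23.27
ee_pos: [467.3, 288.2, 93.0]
orientation: [-1.449, -0.717, 0.72]
ft_force: [-3.3, -5.2, 2.7]
width: 15.6
```

```bash
cat >> h.py <<'E'
def dial2():
    p,M,y,o=pose(); a=np.array([505.4,259.3]); v=p[:2]-a; F=M.T@np.array(o["ft_force"]); ph=np.degrees(np.arctan2(v[1],v[0]))%360
    print("t",round(o["t"],2),"r",np.hypot(*v).round(1),"dial",np.radians(211.8-ph).round(3),"yaw",y.round(1),"F tool",F.round(1),"pos",p.round(1))
E
python3 -c "
from h import *
dial2()
for i in range(3): get_image('wrist'); dial2()
"
```

```text
t 23.27 r 47.9 dial 1.203 yaw 52.8 F tool [-6.1 -2.7 -0.5] pos [467.3 288.2  93. ]
t 23.32 r 47.8 dial 1.203 yaw 52.7 F tool [-4.4 -3.6 -1.6] pos [467.3 288.2  93. ]
t 23.37 r 47.9 dial 1.203 yaw 52.8 F tool [-5.  -3.2 -1.6] pos [467.2 288.2  93. ]
t 23.42 r 47.9 dial 1.204 yaw 52.8 F tool [-5.5 -3.4  0.2] pos [467.3 288.2  93. ]
```

The estimate is 1.203 rad with a holding force of 5–6 N, which matches the third click. I take one last picture check.

```bash
python3 -c "
from h import *
w=get_image('wrist');t=get_image('top');s=get_image('side')
o=np.zeros((600,800,3),np.uint8)
o[:300,:400]=cv2.resize(w[120:420,120:520],(400,300)); o[:300,400:]=cv2.resize(s[150:290,230:410],(400,300)); o[300:,:400]=cv2.resize(t[210:270,200:280],(400,300)); o[300:,400:]=cv2.resize(t[150:290,300:470],(400,300))
cv2.imwrite('pics/end.png',o); dial2()"
```

```text
t 23.57 r 47.8 dial 1.204 yaw 52.8 F tool [-5.3 -3.5 -1. ] pos [467.3 288.2  93. ]
```

View pics/end.png

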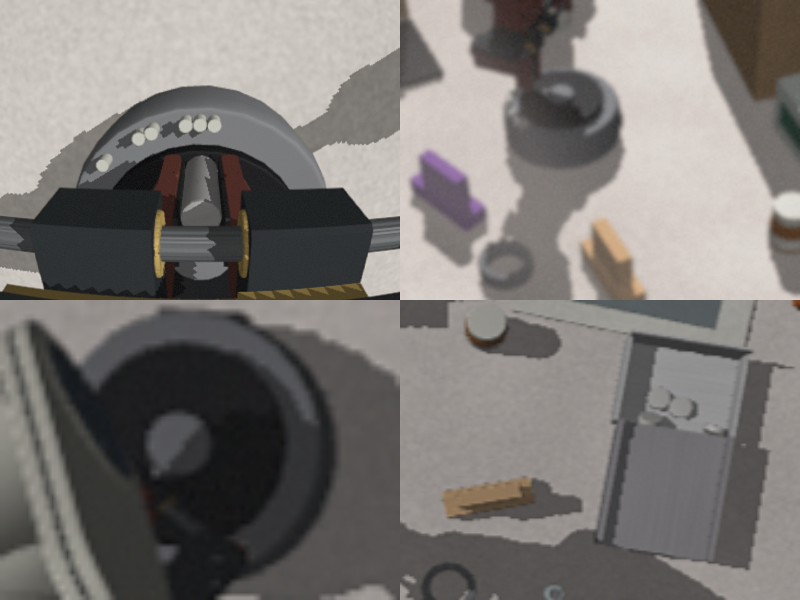

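The post is in line with the three-pip mark at (200,125). The scraper stands upright on the table, the plate is empty and the four tablets are in the tray. I'm handing the job in.

```bash
python3 -c "
from workcell import close_job
print(close_job())"
```

```text
the job is handed in; nothing more can be done
None
```

I handed the job in at about 23.7 s of robot time, with the gripper still holding the dial at the third click.

- **Tablets:** I wiped all four into the catch tray with the wooden scraper, and the gripper did not touch them. The last picture shows the plate empty. Two tablets lie flat in the tray, and two lean on edge inside it against the plate's end, below plate level.
- **Scraper:** It stands upright on the table, released, about where it was at the start. The pink and purple look-alikes were left alone.
- **Dial:** I gripped the thumb post and turned it past the first two clicks. It reads about 1.20 rad from the tool's position, with 5–6 N of holding force, and the last picture shows the post in line with the three-pip mark. It first stopped at about 1.15 rad, so I moved it on and measured again.
- **Disagreements:** Camera estimates of the balance position differed by up to about 10 mm, so I centred the scraper using the close wrist view. The trained network also missed the scraper in the top view while I was above the dial. The last top and side pictures show it standing. I saw no contact with any bystander.

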